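# Hold a test cell plunger at its mark above the sample and close the cam lever

## Task

Take the lever blade on top of the test cell's plunger and, with the lever still open, press the plunger down gently until you feel it rest on the sample hidden in the tube, then let it come up 30 mm from there (three rings of its rod) and stop at that mark. Holding the rod at that mark against its spring, turn the cam lever clockwise (seen from above) until it is fully closed. Finish while still gripping the lever and holding the rod at the mark: do not let go, and leave the other things on the bench as they are.

Things in the scene. Friction and masses are not known exactly. Their poses are not given: they have to be found in the camera images.
- cell: test cell, fixed to the bench: round dark foot 110 mm across, 10 mm high, upright opaque metal tube 80 mm across, grey cover 92 mm across with four nuts, cover top 110 mm above the bench. Origin: centre of the foot's underside; z up = axis of tube and rod. The spare cell beside it has only a short plain stub on its cover, no rod or lever: leave it alone
- plunger (a joint): depth pressed, m: 0 = fully up (its start; a return spring pushes it up with about 4 N, seal friction 1 N), 0.075 = lowest; the foot meets the sample between 0.045 and 0.065. Vertical steel rod 19 mm thick sliding through the cover without turning, dark ring every 10 mm, flat foot inside the tube, round head collar 52 mm across on top (195 to 203 mm above the bench when up)
- lever (a joint): angle of the cam lever on the head collar, rad: 0 = open, 1.25 = fully closed at its end stop, growing clockwise seen from above, about the rod's axis. Starts between 0 and 0.2, turns easily (under 0.3 N m); over the last 0.5 rad a cam clamps the rod in the tube, and once closed it takes about 10 N to slide the rod either way
- lever_grip (a point): centre of the lever's upright black blade, on the rod's axis, 228 mm above the bench when the plunger is up; moves with plunger and lever. The blade is 12 mm thick, 56 mm long, 40 mm high (20 mm above and below this point; collar top 25 mm below it). x along the blade to its long arm, y through its thickness, z up; at lever 0 x is the cell's x
- lever_end (a point): tip of the lever's long arm, 57 mm from the rod's axis and 8 mm above the blade's centre; the arm is 10 mm thick and 20 mm high
- plunger_foot (a point): centre of the flat underside of the plunger's foot, inside the tube and out of sight, on the rod's axis 140 mm below the blade's centre (88 mm above the bench when fully up); moves with the plunger
- sample_top (a point): centre of the sample's upper face at rest, hidden in the tube on the cell's axis, z up; its height differs from cell to cell (23 to 43 mm above the bench). The sample is firm: it gives about 1 mm for each 6 N
- beaker: clear plastic beaker, 66 mm wide, 82 mm high, loose bystander; origin under its centre
- vial1: small vial, 23 mm wide, 52 mm high, loose bystander; origin under its centre
- vial2: small vial with dark cap, 23 mm wide, 52 mm high, loose bystander; origin under its centre
- marker_black: black marker, 148 mm long, lying; loose bystander; origin under its centre
- wash_bottle: wash bottle with bent spout, 205 mm high, loose bystander; origin under its centre
- jug: clear measuring jug with handle, 132 x 190 x 154 mm, loose bystander; origin under its centre
- tape_roll: roll of tape, 96 mm across, 25 mm high, lying; loose bystander; origin under its centre
- tweezers: tweezers, 128 mm long, lying; loose bystander; origin under its centre

How it is judged:
On the way, in this order (a step that is already met when the one before it is completed fails the run):
1. the plunger rests on the sample (felt contact of more than 2 N), lever still open (contact force between plunger and sample above 2 N and value of joint lever below 0.5 rad), for 0.1 s.
2. the plunger is held 30 mm (within 5 mm) above the sample, lever still open (z of plunger_foot in the frame of sample_top between 0.025 and 0.035 m and value of joint lever below 0.5 rad and contact force between the fingers and lever above 3 N), for 0.3 s.
3. the lever is closed with the plunger at the mark (z of plunger_foot in the frame of sample_top between 0.025 and 0.035 m and value of joint lever above 1.1 rad), for 0.2 s.
At the end, for the whole second after the job is handed in: the plunger's foot is 30 mm (within 5 mm) above the sample and at rest, the cam lever is closed (beyond 1.1 rad of 1.25), and the fingers still grip the lever (more than 3 N) (all of step 3 and contact force between the fingers and lever above 3 N and velocity of joint plunger between -0.01 and 0.01 m/s); the arm keeps its last pose, push and grip.
It fails at once if the sample is pressed harder than 45 N (contact force between plunger and sample above 45 N).
It fails at once if the lever is closed past 0.6 rad with the plunger more than 8 mm off the mark (value of joint lever above 0.6 rad and (z of plunger_foot in the frame of sample_top below 0.022 m or z of plunger_foot in the frame of sample_top above 0.038 m)).
It fails at once if a bystander is moved by more than 30 mm (distance of any of beaker, vial1, vial2, marker_black, wash_bottle, jug, tape_roll, tweezers from where it was at the start of the episode above 0.03 m).
It also fails if it takes over 42 s, if anything falls off the work surface, if the arm or the gripper's body presses on something with over 40 N, if the wrist force passes 120 N, or if a joint passes its speed limit or range.

## Robot

A 6-joint arm with a two-finger parallel gripper is mounted at the origin on a cart in front of the work surface, level with it; the furniture and walls round the work are solid. World frame = base frame: x ahead of the robot, y to its left, z up, the work surface at z = 0. Lengths are in m, angles in rad, forces in N, time in s.
With the tool pointing down it reaches from about 0.325 to 0.75 m from the base axis. Payload 7.6 kg.
Tool frame: the origin (TCP) lies on the centre line of the jaws, within the pads' length; the fingertips stand 17 mm ahead of it and the grasp point (between the pads) lies 2 mm behind it (ctrl.tip_reach is the distance from the TCP to the fingertips, in m); z points along the fingers, y is the line along which they close (so a half turn about z gives the same grasp; the last joint's range is limited). The gripper opens to 85 mm and grips with 20 to 120 N. Pads are 22 mm wide; open, the fingers measure 114 mm over their backs; the gripper's body (76 mm by 85 mm) begins 54 mm behind the grasp point. The pads swing forward as they close: fully open they stand 13 mm farther back than shut.
Start: joints at [-1.256, 0.052, 1.401, -0, 1.689, -0.07], TCP at [0.197, -0.487, 0.248] pointing down, gripper open.
Joint ranges: [-2.9, 2.9], [-0.91, 2.17], [0.12, 2.37], [-1.06, 4.2], [0.26, 2.73], [-2.93, 2.93]. Speed limits (rad/s): [2.57, 2.57, 3.01, 3.14, 3.14, 3.14].

## Interface

Orientations are given as a 3x3 rotation matrix whose columns are the frame's x, y, z axes.
In Python, from bench import telemetry, imaging, job_done, ctrl gives the robot as it stands.
- The arm moves only by the tool send_rows, never from a script. Its argument "targets" is a list of rows, each a list of 6 numbers: the shift along the tool's x, y, z in cm, then the turn, a rotation vector about the tool's x, y, z in degrees. A call has 1 to 10 rows; each row shifts and turns the commanded pose from where the row before left it, along the tool's axes as they then stand; what a row does not reach is not made up. A row lasts 1/10 s, in which the tool goes at most 50 mm and 8.59 degrees, less where a joint would pass 70% of its speed; a pose out of reach is approached as far as the arm can. A call is refused whole if a number of a shift passes 5 or a number of a turn 8.59, either way. A call with a gripper value outside its range is refused whole. "grip" is the finger opening in cm, from 0 to 8.54, set as the call begins (left out, the last holds). The fingers move at their own pace and stop on an object; "newtons" is the grip in N (left out, the last holds). Time passes only in rows, so rows that do not move let the fingers close. It gives the time, the measured TCP pose, the force, the opening and the grip force at its end, in the units of the state.
- telemetry.observe(): the state, without advancing time (a new reading comes with each control period).
- imaging.grab_frame(name): name is "side" or "top"; returns a dict with "color" (480x640x3 uint8, red, green, blue), "camera_matrix" (3x3 intrinsics, pixels), "camera_from_world" (4x4, takes a point from world to camera coordinates). Camera axes: x right, y up, looking along -z (the intrinsics and any distortion apply to the point x, -y, -z); pixel columns grow to the right and rows downward; lengths in m; the calibration is good to about 2 mm. A picture is of the moment at which its call begins. There is no depth.
- job_done(): hands the job in; it is judged then, once.
Trained networks look in the newest picture that a camera, given by its name, has taken for a name from the list of things; names that differ only in an ending like _2 or _b are one class to them, and where a whole thing is asked for, a point or a joint stands for the part that bears it (a point fixed in the world has none). Each returns a list of dicts, best first, with "p" (0 to 1); they miss things now and then, are a little off and sometimes report something else, mostly with a low value. They report only what shows in the picture. A call takes as long as a camera call.
- imaging.cut_out(camera, query): "region" (480x640 bool, what is visible of it) and "rect" ([centre column, centre row, width, height] in pixels, round what is visible of it).
The state is a dict: "time": time; "joint_pos": joint angles; "dq": joint speeds; "effort": joint torques, N m; "ee_pos": TCP position; "tool_rot": TCP orientation; "ft_force": force on the tool from outside, world axes, zero at the start; "torque": the same for the moment, N m; "finger_gap": finger opening in m; "grasp_force": force on a finger pad.
Only numpy, scipy, OpenCV 4.12 (cv2) and the standard library are available. Lean on these libraries where they do the work, as an engineer would, in place of code of your own. Each camera call takes 0.05 s, during which the arm holds its last target. There are 200 camera calls.

## Working session

There is one attempt and no reset: what is moved stays moved. The work goes in short steps, Python scripts to look and compute and a tool call to move; the robot and the scene stay as the last step left them, time stands still between calls to the robot, and variables do not carry over. Pictures are saved under pics/ and viewed, at most 10 in all, crops included, and the job is handed in when it is done.

Besides the shell and the picture viewer there is one more tool, called after "Emit:" as a command line: name --pt "numbers of a row" for each row, then --argument value for the rest. send_rows: Moves the arm, as the interface text tells. Its arguments: {"type":"object","properties":{"targets":{"type":"array","items":{"type":"array","items":{"type":"number"}}},"grip":{"type":"number"},"newtons":{"type":"number"}},"required":["targets"]}

```bash
mkdir -p pics
python3 - <<'E'
from bench import telemetry, imaging
import cv2,numpy as np
s=telemetry.observe();print(s)
for c in("side","top"):
    f=imaging.grab_frame(c);cv2.imwrite(f"pics/{c}0.png",f["color"][:,:,::-1])
    print(c,f["camera_matrix"].tolist(),f["camera_from_world"].round(4).tolist(),[k for k in f])
    for q in("lever","lever_grip","lever_end","plunger","cell"):
        print(q,[(round(d["p"],2),np.round(d["rect"],1).tolist()) for d in imaging.cut_out(c,q)][:3])
E
```

```text
{'time': 0.0, 'joint_pos': array([-1.25627419e+00,  5.28006599e-02,  1.40172390e+00, -2.42814034e-05,
        1.68860762e+00, -7.02920652e-02]), 'dq': array([ 7.91272383e-05, -7.81042742e-04, -1.22960445e-03, -1.19785526e-03,
        6.68868227e-04, -2.45728653e-04]), 'effort': array([-6.22075072e-05, -3.81662250e+01, -3.60188162e+01, -2.12726877e-05,
        6.15286175e-03, -4.40345488e-06]), 'ee_pos': array([ 0.19701137, -0.48633366,  0.24749172]), 'tool_rot': array([[ 9.26869282e-01,  3.75383918e-01, -4.99201444e-04],
       [ 3.75384240e-01, -9.26868141e-01,  1.45654466e-03],
       [ 8.40695252e-05, -1.53741885e-03, -9.99998815e-01]]), 'ft_force': array([ 0.28958512, -0.03401143, -0.43674953]), 'torque': array([ 0.03253206, -0.01643924, -0.01750225]), 'grasp_force': 0.0, 'finger_gap': 0.08538259980736665}
side [[603.8792835353757, 0.0, 318.05318335938085], [0.0, 603.8792835353757, 228.98268201285958], [0.0, 0.0, 1.0]] [[-0.9493, -0.3142, -0.0044, 0.4482], [0.2053, -0.6307, 0.7483, -0.237], [-0.2379, 0.7095, 0.6633, -1.3568], [0.0, 0.0, 0.0, 1.0]] ['color', 'camera_matrix', 'camera_from_world']
lever [(0.8, [332.1, 178.5, 35.6, 20.6])]
lever_grip [(0.57, [330.3, 180.4, 37.2, 20.1])]
lever_end [(0.57, [329.9, 178.1, 34.1, 18.1])]
plunger [(0.94, [332.2, 193.6, 38.1, 47.2])]
cell [(0.9, [333.6, 216.9, 42.6, 95.1])]
top [[537.187606744021, 0.0, 309.59808710037777], [0.0, 537.187606744021, 251.718192155931], [0.0, 0.0, 1.0]] [[-0.013, -0.9997, -0.0215, -0.0062], [0.994, -0.0153, 0.1081, -0.5351], [-0.1084, -0.02, 0.9939, -1.433], [0.0, 0.0, 0.0, 1.0]] ['color', 'camera_matrix', 'camera_from_world']
lever [(0.59, [363.0, 260.1, 10.3, 31.5])]
lever_grip [(0.68, [364.4, 260.4, 13.9, 34.8])]
lever_end []
plunger [(0.6, [364.6, 259.6, 21.2, 36.7])]
cell [(0.85, [358.1, 267.7, 38.1, 52.4])]
```

Run:
```python
import cv2
a=cv2.imread("pics/side0.png");b=cv2.imread("pics/top0.png")
cv2.imwrite("pics/sc.png",cv2.resize(a[90:330,180:500],(800,600),interpolation=cv2.INTER_CUBIC))
cv2.imwrite("pics/tc.png",cv2.resize(b[200:320,284:444],(800,600),interpolation=cv2.INTER_CUBIC))
```

```text
(no output)
```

View pics/sc.png

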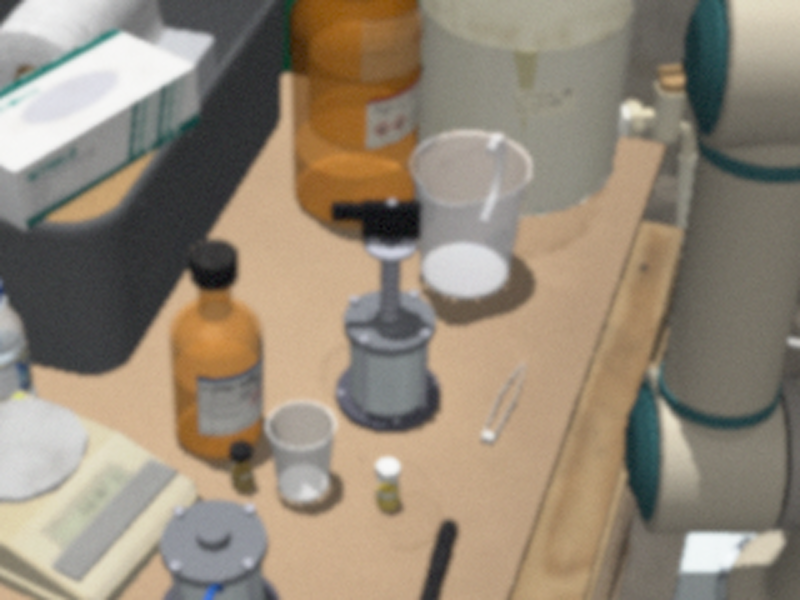

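View pics/tc.png

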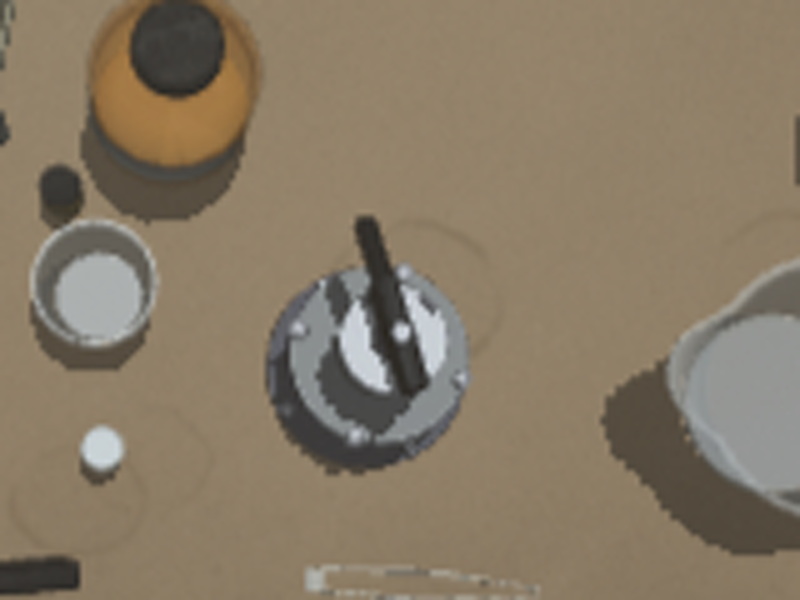

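View pics/top0.png

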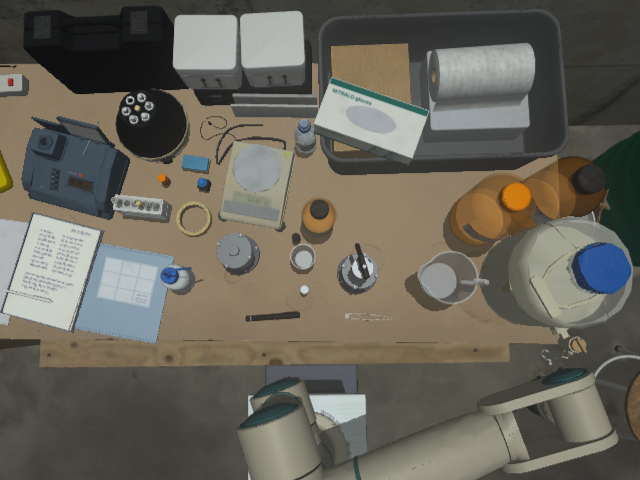

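The top picture shows the cell's lever at about (362,261) px. The arm tip is at (357,244) and the blade's rear end at (367,278). The side picture shows it at about (330,180). The jug stands to the right of the cell at (450,278), and the beaker and vials to the left.

```bash
cat > h.py <<'E'
import numpy as np
from bench import telemetry, imaging
def ray(f,u,v):
    K=f["camera_matrix"];T=f["camera_from_world"];R=T[:3,:3]
    d=np.linalg.inv(K)@[u,v,1];return -R.T@T[:3,3],R.T@(d*[1,-1,-1])
def onz(f,u,v,z):
    o,d=ray(f,u,v);return o+d*(z-o[2])/d[2]
def proj(f,p):
    c=f["camera_from_world"]@np.r_[p,1];q=f["camera_matrix"]@(c[:3]*[1,-1,-1]);return q[:2]/q[2]
E
python3 - <<'E'
from h import *
import cv2
f=imaging.grab_frame("top");g=imaging.grab_frame("side")
tip=onz(f,357.3,243.5,.246);rear=onz(f,367.2,278.3,.248)
d=tip-rear;d[2]=0;print(tip,rear,np.linalg.norm(d),np.degrees(np.arctan2(d[1],d[0])))
print("axis",rear+d/np.linalg.norm(d)*.028)
m=imaging.cut_out("top","lever_grip")[0]["region"];v,u=np.nonzero(m)
P=np.array([onz(f,a,b,.247)[:2] for a,b in zip(u,v)],np.float32)
(c,w,a)=cv2.minAreaRect(P);print("mask",c,w,a, P.mean(0))
print("collar",onz(f,284+393/5,200+338/5,.203), "foot",onz(f,284+362/5,200+372/5,.005))
ax=rear+d/np.linalg.norm(d)*.028;ax[2]=.228
print(proj(g,ax),"expect blade ~",180+391/2.5,90+221/2.5)
E
```

```text
[ 0.52873082 -0.1288191   0.246     ] [ 0.44773223 -0.14952597  0.248     ] 0.08360350792872288 14.340234639800352
axis [ 0.47485981 -0.14259095  0.248     ]
mask (0.4887763261795044, -0.13481071591377258) (0.08399640023708344, 0.020872585475444794) 14.507460594177246 [ 0.48681733 -0.13689019]
collar [ 0.47598586 -0.14310134  0.203     ] foot [ 0.47289885 -0.14114665  0.005     ]
[335.56015794 177.48257484] expect blade ~ 336.4 178.4
```

Emit:
send_rows --pt "0 0 -4 0 0 0" --pt "0 0 -4 0 0 0" --pt "3 -1.7 0 0 0 0" --pt "4.2 -2.3 0 0 0 0" --pt "4.2 -2.3 0 0 0 0" --pt "4.2 -2.3 0 0 0 0" --pt "4.2 -2.3 0 0 0 0" --pt "4.2 -2.3 0 0 0 0" --pt "4.2 -2.3 0 0 0 2" --pt "4.2 -2.3 0 0 0 5.6" --grip 8.5

```text
time: 1.75
ee_pos: [0.4327, -0.1993, 0.3286]
tool_rot: [[0.969, 0.247, 0.001], [0.247, -0.969, -0.001], [0.001, 0.001, -1.0]]
ft_force: [-0.1, -0.5, -0.5]
finger_gap: 0.0849
grasp_force: 0.0
```

```bash
cat > d.py <<'E'
from h import *
import sys
s=telemetry.observe();R=s["tool_rot"];t=np.array([.475,-.1425,float(sys.argv[1])])
print(s["time"],s["ee_pos"].round(4),"yaw",np.degrees(np.arctan2(R[1,0],R[0,0])).round(2),"z",R[:,2].round(4),"delta cm",(R.T@(t-s["ee_pos"])*100).round(2),s["ft_force"].round(2),s["finger_gap"],s["grasp_force"],s["joint_pos"].round(2))
E
python3 d.py .226
```

```text
1.75 [ 0.4327 -0.1993  0.3286] yaw 14.32 z [ 8.e-04 -6.e-04 -1.e+00] delta cm [ 5.5  -4.46 10.26] [-0.13 -0.48 -0.48] 0.08487665396090745 0.0 [-0.51 -0.09  1.38 -0.    1.85  0.81]
```

Emit:
send_rows --pt "3 -2.5 0 0 0 0" --pt "2.6 -2.0 0 0 0 0" --pt "0 0 2 0 0 0" --pt "0 0 0 0 0 0" --pt "0 0 0 0 0 0"

```text
time: 2.25
ee_pos: [0.4746, -0.1437, 0.3084]
tool_rot: [[0.968, 0.249, -0.001], [0.249, -0.968, 0.0], [-0.001, -0.0, -1.0]]
ft_force: [0.5, 0.0, 0.1]
finger_gap: 0.0852
grasp_force: 0.0
```

```bash
python3 d.py .226
python3 - <<'E'
from h import *
import cv2
o=[]
for c in("top","side"):
    f=imaging.grab_frame(c);u,v=map(int,proj(f,[.475,-.1425,.24]));im=f["color"][:,:,::-1]
    o.append(cv2.resize(im[v-50:v+50,u-50:u+50],(400,400),interpolation=cv2.INTER_CUBIC))
cv2.imwrite("pics/ap.png",np.hstack(o))
E
```

```text
2.25 [ 0.4746 -0.1437  0.3084] yaw 14.43 z [-8.e-04  1.e-04 -1.e+00] delta cm [ 0.08 -0.1   8.24] [0.51 0.03 0.12] 0.08517217461781489 0.0 [-0.37 -0.04  1.37 -0.    1.81  0.95]
```

View pics/ap.png

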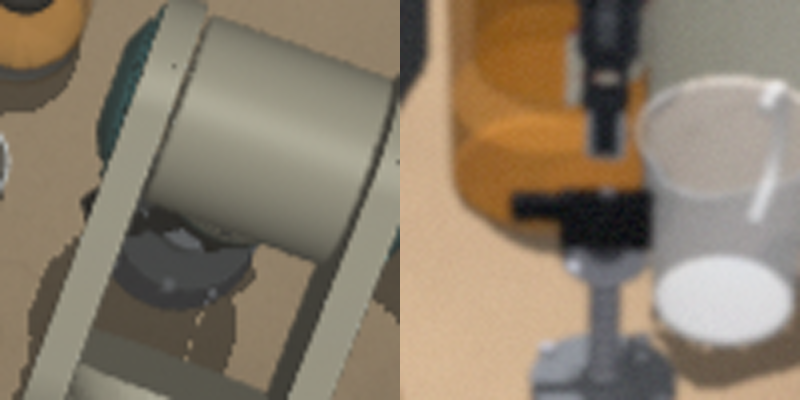

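The side crop shows the fingertips at (605,150), centred above the blade at (605,215). I'll descend and close.

Emit:
send_rows --pt "0.1 -0.1 2 0 0 0" --pt "0 0 2 0 0 0" --pt "0 0 2 0 0 0" --pt "0 0 1.2 0 0 0" --pt "0 0 1 0 0 0" --pt "0 0 0 0 0 0"

```text
time: 2.95
ee_pos: [0.4752, -0.1425, 0.2256]
tool_rot: [[0.969, 0.249, -0.001], [0.249, -0.969, 0.0], [-0.001, -0.001, -1.0]]
ft_force: [0.7, 1.0, -0.4]
finger_gap: 0.0849
grasp_force: 0.0
```

Emit:
send_rows --pt "0 0 0 0 0 0" --pt "0 0 0 0 0 0" --pt "0 0 0 0 0 0" --pt "0 0 0 0 0 0" --pt "0 0 0 0 0 0" --pt "0 0 0 0 0 0" --pt "0 0 0 0 0 0" --pt "0 0 0 0 0 0" --grip 0 --newtons 60

```text
time: 3.75
ee_pos: [0.4757, -0.1431, 0.2268]
tool_rot: [[0.969, 0.249, 0.001], [0.249, -0.969, -0.002], [0.0, 0.002, -1.0]]
ft_force: [1.2, -5.8, 1.5]
finger_gap: 0.0113
grasp_force: 60.0
```

```bash
python3 d.py .226
```

```text
3.75 [ 0.4757 -0.1431  0.2268] yaw 14.4 z [ 0.001  -0.0018 -1.    ] delta cm [-0.06 -0.08  0.08] [ 1.16 -5.77  1.47] 0.011336471182361356 60.02985656261444 [-0.37 -0.02  1.52 -0.    1.64  0.95]
```

Emit:
send_rows --pt "0 0.06 0.5 0 0 0" --pt "0 0 0.8 0 0 0" --pt "0 0 0.8 0 0 0" --pt "0 0 0.8 0 0 0" --pt "0 0 0.7 0 0 0" --pt "0 0 0.4 0 0 0" --pt "0 0 0 0 0 0"

```text
time: 4.45
ee_pos: [0.4758, -0.1432, 0.1863]
tool_rot: [[0.968, 0.249, 0.0], [0.249, -0.968, -0.001], [0.0, 0.001, -1.0]]
ft_force: [-0.1, -3.7, 2.8]
finger_gap: 0.0112
grasp_force: 60.4
```

Emit:
send_rows --pt "0 0 0.1 0 0 0" --pt "0 0 0.1 0 0 0" --pt "0 0 0 0 0 0"

```text
time: 4.75
ee_pos: [0.4758, -0.1431, 0.1847]
tool_rot: [[0.968, 0.249, 0.001], [0.249, -0.968, -0.001], [0.0, 0.001, -1.0]]
ft_force: [-1.6, -4.4, 5.2]
finger_gap: 0.0112
grasp_force: 60.5
```

Emit:
send_rows --pt "0 0 0.1 0 0 0" --pt "0 0 0.1 0 0 0" --pt "0 0 0 0 0 0"

```text
time: 5.05
ee_pos: [0.4758, -0.1432, 0.1826]
tool_rot: [[0.968, 0.249, 0.0], [0.249, -0.968, -0.001], [0.0, 0.001, -1.0]]
ft_force: [-0.9, -5.1, 4.2]
finger_gap: 0.0118
grasp_force: 60.5
```

Emit:
send_rows --pt "0 0 0.1 0 0 0" --pt "0 0 0.1 0 0 0" --pt "0 0 0 0 0 0"

```text
time: 5.35
ee_pos: [0.4758, -0.1432, 0.1805]
tool_rot: [[0.968, 0.249, 0.0], [0.249, -0.968, -0.001], [0.0, 0.001, -1.0]]
ft_force: [-0.8, -5.2, 4.6]
finger_gap: 0.0113
grasp_force: 60.5
```

Emit:
send_rows --pt "0 0 0.1 0 0 0" --pt "0 0 0.1 0 0 0" --pt "0 0 0 0 0 0"

```text
time: 5.65
ee_pos: [0.4758, -0.1432, 0.1784]
tool_rot: [[0.968, 0.249, 0.0], [0.249, -0.968, -0.001], [0.0, 0.001, -1.0]]
ft_force: [-0.6, -4.3, 4.2]
finger_gap: 0.0114
grasp_force: 60.5
```

Emit:
send_rows --pt "0 0 0.1 0 0 0" --pt "0 0 0.1 0 0 0" --pt "0 0 0 0 0 0"

```text
time: 5.95
ee_pos: [0.4758, -0.1431, 0.1764]
tool_rot: [[0.968, 0.249, 0.0], [0.249, -0.968, -0.001], [0.0, 0.001, -1.0]]
ft_force: [-0.4, -4.8, 4.2]
finger_gap: 0.0113
grasp_force: 60.5
```

Emit:
send_rows --pt "0 0 0.1 0 0 0" --pt "0 0 0.1 0 0 0" --pt "0 0 0 0 0 0"

```text
time: 6.25
ee_pos: [0.4758, -0.1431, 0.1744]
tool_rot: [[0.968, 0.249, 0.0], [0.249, -0.968, -0.001], [0.0, 0.001, -1.0]]
ft_force: [-1.0, -5.3, 3.7]
finger_gap: 0.0113
grasp_force: 60.5
```

Emit:
send_rows --pt "0 0 0.1 0 0 0" --pt "0 0 0.1 0 0 0" --pt "0 0 0 0 0 0"

```text
time: 6.55
ee_pos: [0.4758, -0.1431, 0.1724]
tool_rot: [[0.968, 0.249, 0.0], [0.249, -0.968, -0.001], [0.0, 0.001, -1.0]]
ft_force: [-1.1, -4.7, 4.1]
finger_gap: 0.0109
grasp_force: 60.5
```

Emit:
send_rows --pt "0 0 0.1 0 0 0" --pt "0 0 0.1 0 0 0" --pt "0 0 0 0 0 0"

```text
time: 6.85
ee_pos: [0.4758, -0.1431, 0.1704]
tool_rot: [[0.968, 0.249, 0.0], [0.249, -0.968, -0.001], [0.0, 0.001, -1.0]]
ft_force: [-0.5, -4.1, 3.6]
finger_gap: 0.0115
grasp_force: 60.5
```

Emit:
send_rows --pt "0 0 0.1 0 0 0" --pt "0 0 0.1 0 0 0" --pt "0 0 0 0 0 0"

```text
time: 7.15
ee_pos: [0.4758, -0.1431, 0.1684]
tool_rot: [[0.968, 0.249, 0.0], [0.249, -0.968, -0.001], [0.0, 0.001, -1.0]]
ft_force: [-0.8, -4.4, 4.6]
finger_gap: 0.0113
grasp_force: 60.5
```

Emit:
send_rows --pt "0 0 0.1 0 0 0" --pt "0 0 0.1 0 0 0" --pt "0 0 0 0 0 0"

```text
time: 7.45
ee_pos: [0.4758, -0.1431, 0.1664]
tool_rot: [[0.968, 0.249, 0.0], [0.249, -0.968, -0.001], [0.0, 0.001, -1.0]]
ft_force: [-1.4, -5.3, 4.6]
finger_gap: 0.0118
grasp_force: 60.5
```

Emit:
send_rows --pt "0 0 0.1 0 0 0" --pt "0 0 0.1 0 0 0" --pt "0 0 0 0 0 0"

```text
time: 7.75
ee_pos: [0.4758, -0.1431, 0.1644]
tool_rot: [[0.968, 0.249, 0.0], [0.249, -0.968, -0.001], [0.0, 0.001, -1.0]]
ft_force: [-1.9, -4.8, 4.6]
finger_gap: 0.0112
grasp_force: 60.5
```

Emit:
send_rows --pt "0 0 0.1 0 0 0" --pt "0 0 0.1 0 0 0" --pt "0 0 0 0 0 0"

```text
time: 8.05
ee_pos: [0.4758, -0.1431, 0.1624]
tool_rot: [[0.968, 0.249, 0.0], [0.249, -0.968, -0.001], [0.0, 0.001, -1.0]]
ft_force: [-0.5, -5.8, 4.2]
finger_gap: 0.0117
grasp_force: 60.5
```

Emit:
send_rows --pt "0 0 0.1 0 0 0" --pt "0 0 0.1 0 0 0" --pt "0 0 0 0 0 0"

```text
time: 8.35
ee_pos: [0.4759, -0.1432, 0.1611]
tool_rot: [[0.968, 0.249, 0.001], [0.249, -0.968, -0.001], [0.0, 0.001, -1.0]]
ft_force: [-3.2, -4.9, 7.7]
finger_gap: 0.0111
grasp_force: 61.3
```

```bash
python3 d.py .226
python3 - <<'E'
from h import *
import cv2
f=imaging.grab_frame("side");u,v=map(int,proj(f,[.475,-.1425,.15]));im=f["color"][:,:,::-1]
cv2.imwrite("pics/pr.png",cv2.resize(im[v-50:v+50,u-50:u+50],(600,600),interpolation=cv2.INTER_CUBIC))
E
```

```text
8.35 [ 0.4759 -0.1432  0.1611] yaw 14.44 z [ 7.e-04 -8.e-04 -1.e+00] delta cm [-0.06 -0.08 -6.49] [-3.16 -4.93  7.68] 0.01107151654092983 61.2681645154953 [-0.37  0.02  1.61 -0.    1.51  0.95]
```

View pics/pr.png

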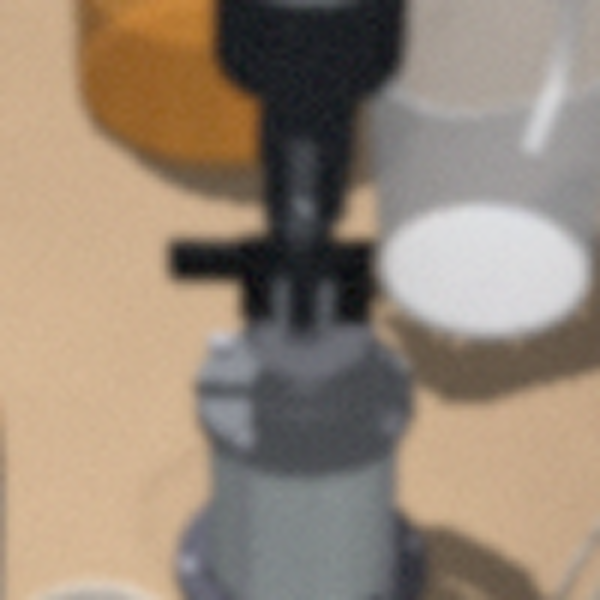

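The side crop shows the plunger pressed down, with the collar at (305,345) just above the cover and the fingers still on the blade. The force is starting to rise, so I'll press slightly more to confirm contact.

Emit:
send_rows --pt "0 0 0.1 0 0 0" --pt "0 0 0.05 0 0 0" --pt "0 0 0 0 0 0" --pt "0 0 0 0 0 0"

```text
time: 8.8
ee_pos: [0.4759, -0.1432, 0.1604]
tool_rot: [[0.968, 0.249, 0.001], [0.249, -0.968, -0.001], [0.001, 0.001, -1.0]]
ft_force: [-5.6, -3.3, 12.4]
finger_gap: 0.0113
grasp_force: 61.8
```

Emit:
send_rows --pt "0 0 -0.4 0 0 0" --pt "0 0 -0.7 0 0 0" --pt "0 0 -0.7 0 0 0" --pt "0 0 -0.7 0 0 0" --pt "0 0 -0.5 0 0 0" --pt "0 0 -0.2 0 0 0" --pt "0 0 0 0 0 0" --pt "0 0 0 0 0 0"

```text
time: 9.6
ee_pos: [0.4758, -0.1431, 0.1911]
tool_rot: [[0.968, 0.249, 0.0], [0.249, -0.968, -0.001], [0.0, 0.001, -1.0]]
ft_force: [-1.4, -4.7, 6.2]
finger_gap: 0.0113
grasp_force: 60.5
```

Emit:
send_rows --pt "0 0 -0.05 0 0 0" --pt "0 0 0 0 0 0" --pt "0 0 0 0 0 0" --pt "0 0 0 0 0 0" --pt "0 0 0 0 0 2" --pt "0 0 0 0 0 4" --pt "0 0 0 0 0 4" --pt "0 0 0 0 0 4" --pt "0 0 0 0 0 2" --pt "0 0 0 0 0 0"

```text
time: 10.6
ee_pos: [0.4758, -0.1434, 0.1914]
tool_rot: [[1.0, -0.029, 0.0], [-0.029, -1.0, -0.001], [0.0, 0.001, -1.0]]
ft_force: [-0.1, -6.4, 3.3]
finger_gap: 0.0116
grasp_force: 60.4
```

```bash
python3 d.py .1917; python3 -c "
from h import *;print(telemetry.observe()['torque'])"
```

```text
10.6 [ 0.4758 -0.1434  0.1914] yaw -1.63 z [ 5.e-04 -1.e-03 -1.e+00] delta cm [-0.09 -0.08 -0.03] [-0.09 -6.42  3.32] 0.011583510138845633 60.415849685668945 [-0.37 -0.    1.57 -0.    1.57  1.23]
[-0.82481535  0.0697933  -0.00186719]
```

Emit:
send_rows --pt "0 0.05 0 0 0 3" --pt "0 0 0 0 0 5" --pt "0 0 0 0 0 5" --pt "0 0 0 0 0 5" --pt "0 0 0 0 0 5" --pt "0 0 0 0 0 5" --pt "0 0 0 0 0 2" --pt "0 0 0 0 0 0"

```text
time: 11.4
ee_pos: [0.4758, -0.1437, 0.1914]
tool_rot: [[0.852, -0.524, 0.0], [-0.524, -0.852, -0.0], [0.0, 0.0, -1.0]]
ft_force: [-0.7, -5.9, 4.6]
finger_gap: 0.0111
grasp_force: 60.5
```

```bash
python3 d.py .1917; python3 -c "
from h import *;print(telemetry.observe()['torque'])"
```

```text
11.4 [ 0.4758 -0.1437  0.1914] yaw -31.62 z [ 2.e-04 -4.e-04 -1.e+00] delta cm [-0.13 -0.06 -0.03] [-0.75 -5.9   4.65] 0.011092727396530003 60.49351930618286 [-0.37 -0.    1.57 -0.    1.57  1.76]
[-0.40802381  0.14786868  0.05843056]
```

Emit:
send_rows --pt "0 0 0 0 0 3" --pt "0 0 0 0 0 4" --pt "0 0 0 0 0 4" --pt "0 0 0 0 0 3" --pt "0 0 0 0 0 0" --pt "0 0 0 0 0 0"

```text
time: 12.0
ee_pos: [0.4757, -0.1438, 0.1914]
tool_rot: [[0.701, -0.713, -0.0], [-0.713, -0.701, -0.001], [0.001, 0.001, -1.0]]
ft_force: [-2.0, -7.3, 3.5]
finger_gap: 0.0113
grasp_force: 61.5
```

```bash
python3 d.py .1917; python3 -c "
from h import *;print(telemetry.observe()['torque'])"
```

```text
12.0 [ 0.4757 -0.1438  0.1914] yaw -45.5 z [-0.e+00 -9.e-04 -1.e+00] delta cm [-0.14 -0.04 -0.03] [-2.04 -7.31  3.45] 0.011259482380546398 61.47631645202637 [-0.37 -0.    1.57 -0.    1.57  2.  ]
[-0.66570661  0.27632606  0.75094099]
```

Emit:
send_rows --pt "0 0 0 0 0 1" --pt "0 0 0 0 0 1" --pt "0 0 0 0 0 0"

```text
time: 12.3
ee_pos: [0.4757, -0.1438, 0.1915]
tool_rot: [[0.676, -0.736, -0.0], [-0.736, -0.676, -0.001], [0.001, 0.001, -1.0]]
ft_force: [-2.0, -7.9, 4.5]
finger_gap: 0.011
grasp_force: 78.4
```

```bash
python3 d.py .1917
python3 - <<'E'
from h import *
import cv2
print(telemetry.observe()['torque'])
f=imaging.grab_frame("side")
z=.1926+.008
for a in (-36,-41,-46,-50): 
    a=np.radians(a);print(proj(f,[.475+.057*np.cos(a),-.143+.057*np.sin(a),z]))
u,v=map(int,proj(f,[.475,-.1425,.19]));print(u,v);im=f["color"][:,:,::-1]
cv2.imwrite("pics/cl.png",cv2.resize(im[v-40:v+40,u-40:u+40],(600,600),interpolation=cv2.INTER_CUBIC))
E
```

```text
12.3 [ 0.4757 -0.1438  0.1915] yaw -47.43 z [-0.     -0.0015 -1.    ] delta cm [-0.15 -0.04 -0.02] [-2.04 -7.91  4.52] 0.01102325574289981 78.37140852003358 [-0.37 -0.    1.57 -0.    1.57  2.03]
[-0.85286142  0.27388836  1.69934221]
[321.34272532 175.08791597]
[323.04195432 174.41713   ]
[324.82832344 173.83860859]
[326.31154269 173.44475245]
335 190
```

View pics/cl.png

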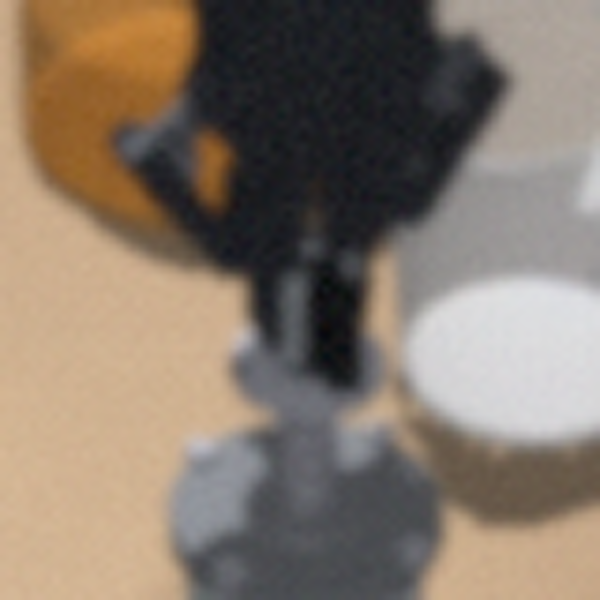

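The crop shows the rod about half raised, with the collar at (310,370) and the fingers on the blade at (310,320). The steep torque rise from 0.75 to 1.7 N m over 2° indicates the end stop. I'll ease back half a degree and hold.

Emit:
send_rows --pt "0 0 0 0 0 -0.5" --pt "0 0 0 0 0 0" --pt "0 0 0 0 0 0" --pt "0 0 0 0 0 0"

```text
time: 12.75
ee_pos: [0.4757, -0.1439, 0.1914]
tool_rot: [[0.683, -0.73, -0.0], [-0.73, -0.683, -0.001], [0.001, 0.001, -1.0]]
ft_force: [-2.6, -8.2, 4.8]
finger_gap: 0.0115
grasp_force: 73.0
```

```bash
python3 d.py .1917; python3 -c "
from bench import job_done,telemetry;print(telemetry.observe()['torque']);print(job_done())"
```

```text
12.75 [ 0.4757 -0.1439  0.1914] yaw -46.92 z [-1.0e-04 -1.4e-03 -1.0e+00] delta cm [-0.14 -0.04 -0.03] [-2.58 -8.2   4.77] 0.011458033628160214 72.98719525337219 [-0.37 -0.    1.57 -0.    1.57  2.02]
[-0.81027841  0.28609339  1.50894992]
the job is handed in; nothing more can be done
None
```

I handed in the job at 12.75 s: I felt the sample at about 8 N, brought the rod up 30 mm (measured 29.6 mm), and turned the lever to its end stop with the blade still gripped at about 73 N; the judge returned no verdict.

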